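# Clear the picking bench: tools to their labelled rests, gauge on its peg

## Task

Tidy the crab-picking bench: lay every tool that is on the table (roe brush, marker, bottle opener, fork - not all are always there) across both cradles of its own rest on the white rack, the one whose label has the tool's colour (pale wood for the brush, black for the marker, green for the opener, grey for the fork), roughly centred, either end forward. Draw the crab gauge with the red grip up out of the blue drying block and hang it by its eye on the steel peg. Leave the tub of crab meat behind the work standing where it is, and let go of everything.

Things in the scene. Friction and masses are not known exactly. Their poses are not given: they have to be found in the camera images.
- brush: wooden roe brush, turned light-wood stick. Its origin is the middle of the underside; long axis = its own y; 162 mm long, round, up to 24 mm thick; it can roll. May be absent in a run.
- brush_mid (a point): point on the brush's long axis, midway along its length and 12 mm above its underside; axes as brush
- marker: black marker pen. Its origin is the middle of the underside; long axis = its own y; 132 mm long, round, 16 mm thick; it can roll. May be absent in a run.
- marker_mid (a point): point on the marker's long axis, midway along its length and 8 mm above its underside; axes as marker
- opener: bottle opener with green handle and flat steel head. Its origin is the middle of the underside; long axis = its own x; 174 mm long, the green handle (x from -87 to +18 mm) is 24 mm wide and 19 mm high, the head (+x) is 41 mm wide and 5 mm thick; grip the handle, e.g. 10 mm to the -x side of the origin. May be absent in a run.
- opener_mid (a point): point on the opener's long axis, midway along its length and 9.5 mm above its underside; axes as opener
- fork: steel table fork. Its origin is the middle of the underside; long axis = its own x; 196 mm long, 27 mm wide at the tines, narrower in the middle, 15 mm high at most. May be absent in a run.
- fork_mid (a point): point on the fork's long axis, midway along its length and 7.5 mm above its underside; axes as fork
- seat_brush (a point): middle of the brush's fixed rest, level with its cradle floors, 30 mm above the table; x = the way the tool lies, z up. pale wood-coloured label plate on its -x end (toward the robot) and strip below. Two cradles, 14 mm long, centred at x = -48 and +48 mm; 34 mm gap between prongs, which are 6 mm thick and rise 14 mm over the floors. Between them: open down to the board, 20 mm below.
- seat_marker (a point): middle of the marker's fixed rest, level with its cradle floors, 30 mm above the table; x = the way the tool lies, z up. black label plate on its -x end (toward the robot) and strip below. Two cradles, 14 mm long, centred at x = -48 and +48 mm; 26 mm gap between prongs, which are 6 mm thick and rise 14 mm over the floors. Between them: open down to the board, 20 mm below.
- seat_opener (a point): middle of the opener's fixed rest, level with its cradle floors, 30 mm above the table; x = the way the tool lies, z up. green label plate on its -x end (toward the robot) and strip below. Two cradles, 14 mm long, centred at x = -48 and +48 mm; 52 mm gap between prongs, which are 6 mm thick and rise 14 mm over the floors. Between them: open down to the board, 20 mm below.
- seat_fork (a point): middle of the fork's fixed rest, level with its cradle floors, 30 mm above the table; x = the way the tool lies, z up. plain grey label plate on its -x end (toward the robot) and strip below. Two cradles, 14 mm long, centred at x = -48 and +48 mm; 37 mm gap between prongs, which are 6 mm thick and rise 14 mm over the floors. Between them: open down to the board, 20 mm below.
- gauge: crab gauge: aluminium plate 70 mm wide (its y), 5 mm thick (its x), 160 mm tall (its z) with a notch at the foot, a square eye and a red plastic grip on top. Origin: middle of the lower edge. It starts upright in a fixed blue drying block (50 x 100 mm, 36 mm high), its foot 30 mm deep in a slot 7.5 mm wide
- gauge_eye (a point): centre of the gauge's square eye, 28 x 28 mm, 106 mm above the gauge's lower edge; the eye goes through along the gauge's x
- gauge_grip (a point): centre of the red grip, 140 mm above the gauge's lower edge: 13 mm thick (x), 56 mm wide (y), 40 mm tall (z); take it from above across the 13 mm thickness
- peg_mid (a point): middle of the fixed stand's horizontal peg, on its axis, 170 mm above the table. The 10 mm thick peg runs along this point's x, from the post (front face 37 mm toward +x) to its free end 45 mm toward -x, roughly toward the robot. The post is 24 mm wide and rises 8 mm above the peg's axis; the stand's foot is 90 x 90 x 12 mm, centred 10 mm toward +x
- peg_end (a point): tip of the round knob (15 mm thick) at the peg's free end; same axes as peg_mid
- tub: small white deli tub with crab meat, 90 mm wide, 45 mm high, behind the work; bystander, origin in the middle of its underside
Things that resemble listed ones, but are neither listed nor needed, are in the scene too. There is more than one size of the gauge; the one meant has the size given above.

How it is judged:
By the outcome, as a careful person would: the job done as asked, in the order asked, and still so for the second after the job is handed in, with the robot touching nothing.
Of brush, marker, opener, fork only 3 to 4 are there at a start; the rules pass over those that are not, and their reading is None.
At some moment in a run one of opener, fork may be knocked a few centimetres aside while the robot is not near it.
It also fails if it takes over 210 s, if anything falls off the work surface, if the arm or the gripper's body presses on something with over 40 N, if the wrist force passes 120 N, or if a joint passes its speed limit or range.

## Robot

A 7-joint arm with a two-finger parallel gripper is mounted at the origin on the work surface; the furniture and walls round the work are solid. World frame = base frame: x ahead of the robot, y to its left, z up, the work surface at z = 0. Lengths are in mm, angles in degrees, forces in N, time in s.
With the tool pointing down it reaches from about 400 to 850 mm from the base axis. Payload 6.9 kg.
Tool frame: the origin (TCP) lies midway between the tips of the shut fingers; the grasp point (between the pads) lies 19 mm behind it; z points along the fingers, y is the line along which they close (so a half turn about z gives the same grasp; the last joint's range is limited). The gripper opens to 85 mm and grips with 20 to 120 N. Pads are 22 mm wide; open, the fingers measure 114 mm over their backs; the gripper's body (76 mm by 85 mm) begins 54 mm behind the grasp point. The pads swing forward as they close: fully open they stand 13 mm farther back than shut.
Start: joints at [73.997, 29.078, -13.613, 85.955, 7.202, 65.827, -8.869], TCP at [234.579, -579.296, 231.275] pointing down, gripper open.
Joint ranges: [-176.47, 176.47], [-13.61, 117.27], [-81.72, 77.17], [0.22, 143.17], [-87.28, 267.28], [10, 112.55], [-165.47, 165.47]. Speed limits (degrees/s): [136.94, 136.94, 180, 180, 180, 180, 180].

## Interface

Orientations are given as [roll, pitch, yaw] about the fixed x, y, z axes, in that order (R = Rz(yaw) Ry(pitch) Rx(roll)).
In Python, from rig import monitor, viewer, sign_off gives the robot as it stands. The module is installed in compiled form; this text tells all that it offers.
- The arm moves only by the tool drive_tool, never from a script. Its arguments are lists of equal length, an entry for each row: "claw": the opening in per cent of the stroke, from 0 (shut) to 100 (fully open); "delta_pos": the shift along the tool's x, y, z in mm, a list of three; "turn": the turn, a rotation vector about the tool's x, y, z in rad, a list of three. A call has 1 to 10 rows; each row is the pose to reach, as a shift and turn from the pose commanded when the call began, along the tool's axes at that moment; what a row does not reach only later rows make up. A row lasts 1/12 s, in which the tool goes at most 41.7 mm and 7.16 degrees, less where a joint would pass 70% of its speed; a pose out of reach is approached as far as the arm can. A call with a gripper value outside its range is refused whole. The fingers move at their own pace and stop on an object; "grip_force" is the grip in N (left out, the last holds). Time passes only in rows, so rows that repeat a pose let the fingers close. It gives the time, the measured TCP pose, the force, the opening and the grip force at its end, in the units of the state.
- monitor.get_state(): the state, without advancing time (a new reading comes with each control period).
- viewer.get_image(name): name is "side" or "top"; returns the picture (384x512x3 uint8, blue, green, red); there is no depth.
- viewer.camera_model(name): a dict with "K" (3x3 intrinsics, pixels), "k1" (the pictures are not rectified: a ray, as slopes to the right and down, at radius r is drawn at 1 + k1 r^2 times it, then the intrinsics apply), "R" (3x3) and "t" (3): a world point X has camera coordinates R X + t. Camera axes: x right, y down, z forward; pixel columns grow to the right and rows downward; lengths in mm; the calibration is good to about 2 mm. A picture is of the moment at which its call begins. camera_model takes no time and is no camera call.
- sign_off(): hands the job in; it is judged then, once.
The state is a dict: "clock": time; "joints": joint angles; "joint_velocities": joint speeds; "joint_efforts": joint torques, N m; "tool_pos": TCP position; "orientation": TCP orientation; "ft_force": force on the tool from outside, world axes, zero at the start; "wrist_torque": the same for the moment, N m; "gripper_width": finger opening in mm; "grasp_force": force on a finger pad.
Only numpy, scipy, OpenCV 4.12 (cv2) and the standard library are available. Lean on these libraries where they do the work, as an engineer would, in place of code of your own. Each camera call takes 0.05 s, during which the arm holds its last target. There are 200 camera calls.

## Working session

There is one attempt and no reset: what is moved stays moved. The work goes in short steps, Python scripts to look and compute and a tool call to move; the robot and the scene stay as the last step left them, time stands still between calls to the robot, and variables do not carry over. Pictures are saved under pics/ and viewed, at most 14 in all, crops included, and the job is handed in when it is done.

Besides the shell and the picture viewer there is one more tool, called after "Call:" as name(argument=value, ...) on one line, values as JSON. drive_tool: Moves the arm, as the interface text tells. Its arguments: {"type":"object","properties":{"claw":{"type":"array","items":{"type":"number"}},"delta_pos":{"type":"array","items":{"type":"array","items":{"type":"number"}}},"turn":{"type":"array","items":{"type":"array","items":{"type":"number"}}},"grip_force":{"type":"number"}},"required":["claw","delta_pos","turn"]}

```bash
mkdir -p pics; python3 - <<'E'
from rig import monitor, viewer
import cv2
for n in("top","side"):
    im=viewer.get_image(n); cv2.imwrite(f"pics/{n}0.png",im)
    m=viewer.camera_model(n); print(n,m)
s=monitor.get_state(); print(s)
E
```

```text
top {'K': array([[393.69111613,   0.        , 257.77109604],
       [  0.        , 393.69111613, 198.37485461],
       [  0.        ,   0.        ,   1.        ]]), 'k1': -0.06876081665650703, 'R': array([[-0.02338686, -0.99970765, -0.00613759],
       [-0.98710734,  0.02406359, -0.15824044],
       [ 0.15834187,  0.00235772, -0.98738153]]), 't': array([ 156.21437642,  524.90767629, 1000.27883939])}
side {'K': array([[372.40498429,   0.        , 254.92517104],
       [  0.        , 372.40498429, 194.74429656],
       [  0.        ,   0.        ,   1.        ]]), 'k1': -0.09284672646289545, 'R': array([[-0.82467147, -0.56552347,  0.01000791],
       [-0.32874435,  0.46484115, -0.82210088],
       [ 0.46026526, -0.68125319, -0.56925389]]), 't': array([474.56781888, 226.56503489, 917.78230051])}
{'clock': 0.1, 'joints': array([ 73.99591667,  29.11980562, -13.60852022,  86.00296554,
         7.20081996,  65.82586729,  -8.86950858]), 'joint_velocities': array([ 0.1068933 , -0.06845345, -0.12115104, -0.16993864,  0.09157644,
       -0.03194356,  0.04793856]), 'joint_efforts': array([-5.46976720e-03, -6.21842766e+01, -2.19469652e+00, -2.50206560e+01,
        1.24945433e-02,  7.75460328e-03,  2.46459045e-06]), 'tool_pos': array([ 234.38612836, -578.90636842,  230.5259865 ]), 'orientation': array([-1.7990989e+02,  9.5613896e-04,  2.2047933e+01]), 'ft_force': array([-0.59892984, -0.70623892, -0.06045945]), 'wrist_torque': array([-0.02682793,  0.01145797,  0.02496308]), 'grasp_force': 0.0, 'gripper_width': 85.2652643664818}
```

View pics/top0.png

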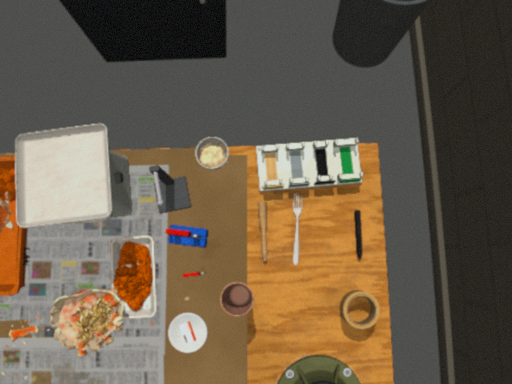

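View pics/side0.png

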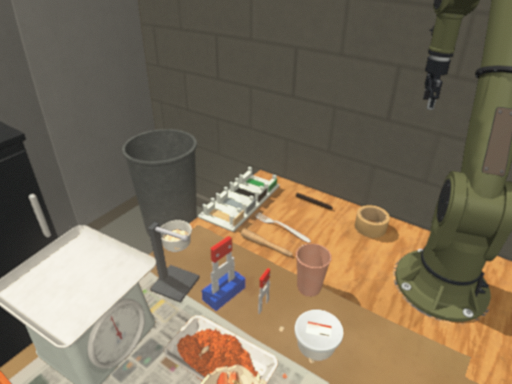

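The top view shows the brush at (263,231), the fork at (297,229) and the marker at (358,234). There is no opener. The rack is at (308,165), the gauge block at (187,237), the stand at (172,192) and the tub at (211,154). I'll enlarge the work areas next.

```bash
cat > h.py <<'E'
import numpy as np, cv2
from rig import viewer, monitor
def ray(n,uv):
    m=viewer.camera_model(n);K,R,t=m["K"],m["R"],m["t"]
    p=cv2.undistortPoints(np.array(uv,float).reshape(-1,1,2),K,np.array([m["k1"],0,0,0.]))[:,0]
    d=np.c_[p,np.ones(len(p))]@R
    return -R.T@t,d
def onz(n,uv,z):
    c,d=ray(n,uv); return c+d*((z-c[2])/d[:,2])[:,None]
def tri(a,b):
    c1,d1=ray("top",[a]);c2,d2=ray("side",[b]);A=np.c_[d1[0],-d2[0]]
    s=np.linalg.lstsq(A,c2-c1,rcond=None)[0];p,q=c1+s[0]*d1[0],c2+s[1]*d2[0]
    return (p+q)/2,np.linalg.norm(p-q)
def pix(n,X):
    m=viewer.camera_model(n);r=cv2.Rodrigues(m["R"])[0]
    return cv2.projectPoints(np.array(X,float).reshape(-1,1,3),r,m["t"],m["K"],np.array([m["k1"],0,0,0.]))[0][:,0]
def crop(im,x0,y0,x1,y1,f,name):
    cv2.imwrite(name,cv2.resize(im[y0:y1,x0:x1],None,fx=f,fy=f,interpolation=cv2.INTER_CUBIC))
def pca(mask,n,z):
    ys,xs=np.nonzero(mask);P=onz(n,np.c_[xs,ys].astype(float),z)[:,:2]
    c,e,v=cv2.PCACompute2(P.astype(np.float32),None)[:3]; 
    e,v=v if False else e,e
    ax=e[0];s=(P-c)@ax;mid=c[0]+ax*(s.max()+s.min())/2
    return mid,np.degrees(np.arctan2(ax[1],ax[0])),s.max()-s.min()
E
python3 - <<'E'
from h import *
t=cv2.imread("pics/top0.png");s=cv2.imread("pics/side0.png")
crop(t,140,130,380,280,3.3,"pics/t1.png")
crop(s,130,160,350,320,3.6,"pics/s1.png")
E
```

```text
(no output)
```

View pics/t1.png

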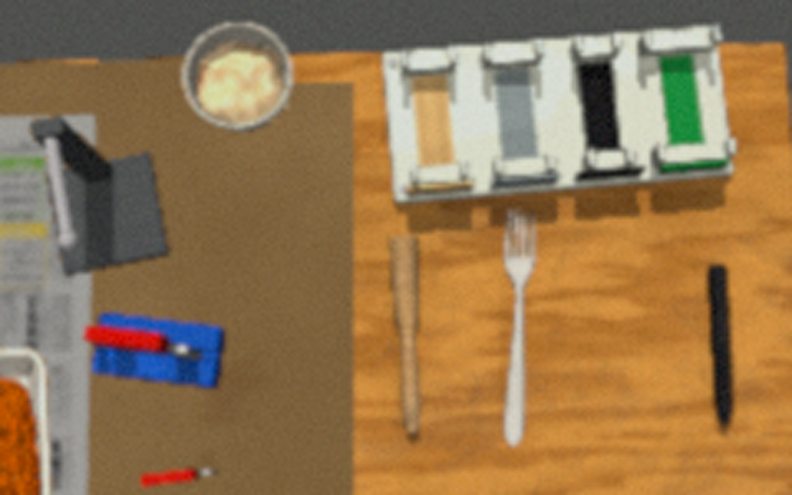

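View pics/s1.png

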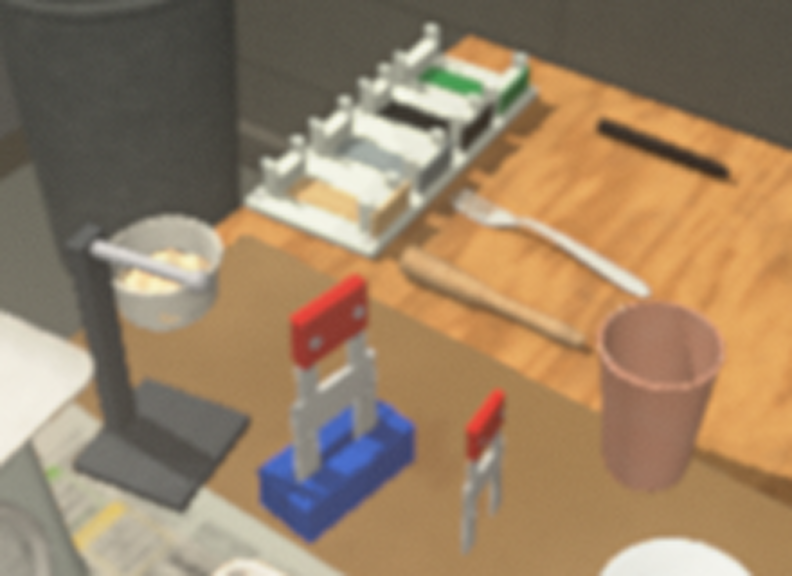

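The crops show the fork running (520,210)–(513,443), the brush (403,238)–(412,435) and the marker (717,266)–(725,427). The peg knob is at (66,240) in top and (200,277) in side, and the target gauge stands in the blue block. The small standing gauge is a decoy.

```bash
python3 - <<'E'
from h import *
np.set_printoptions(precision=1,suppress=True)
T=lambda L:[((u+.5)/3.3-.5+140,(v+.5)/3.3-.5+130) for u,v in L]
S=lambda L:[((u+.5)/3.6-.5+130,(v+.5)/3.6-.5+160) for u,v in L]
def seg(n,L,z):
    P=onz("top",T(L),z)[:,:2];d=P[0]-P[1];print(n,P.ravel(),"mid",P.mean(0),"yaw %.1f len %.0f"%(np.degrees(np.arctan2(d[1],d[0])),np.linalg.norm(d)))
im=cv2.imread("pics/top0.png")
hsv=cv2.cvtColor(im,cv2.COLOR_BGR2HSV)
seg("brush",[(403,238),(412,435)],12);seg("fork",[(520,210),(513,443)],8);seg("marker",[(717,266),(725,427)],8)
for n,a in dict(brush=[(429,75),(437,165)],fork=[(514,68),(520,156)],marker=[(597,62),(604,150)],opener=[(680,55),(689,146)]).items(): seg("strip "+n,a,10)
seg("board L",[(383,50),(398,200)],10);seg("board R",[(722,28),(733,172)],10)
for n,u,z in(("blue",(hsv[...,0]>100)&(hsv[...,0]<130)&(hsv[...,1]>150)&(hsv[...,2]>60),36),("red",((hsv[...,0]<6)|(hsv[...,0]>174))&(hsv[...,1]>180),166)):
    u=u.copy();u[:, :160]=0;u[:,215:]=0;u[:220]=0;u[260:]=0
    ys,xs=np.nonzero(u);r=cv2.minAreaRect(np.c_[xs,ys].astype(np.float32));b=onz("top",cv2.boxPoints(r),z);print(n,len(xs),"\n",b[:,:2],b.mean(0))
def t(n,a,b):print(n,*tri(T([a])[0],S([b])[0]))
t("knob",(66,240),(200,277));t("posttop",(45,128),(88,238));t("pegroot",(54,140),(97,245))
t("grip topL",(92,332),(365,280));
t("foot c",(160,205),(165,443))
seg("foot",[(110,160),(70,270)],12)
E
```

```text
brush [523.7 133.  362.8 129.8] mid [443.3 131.4] yaw 1.2 len 161
fork [545.5  35.2 354.4  48.2] mid [449.9  41.7] yaw -3.9 len 191
marker [ 494.5 -126.2  362.6 -124.8] mid [ 428.5 -125.5] yaw -0.6 len 132
strip brush [662.6 107.6 584.9 103.1] mid [623.7 105.4] yaw 3.3 len 78
strip fork [667.   35.6 590.9  33.6] mid [628.9  34.6] yaw 1.5 len 76
strip marker [670.6 -34.9 594.3 -36.9] mid [632.5 -35.9] yaw 1.5 len 76
strip opener [ 675.2 -105.9  596.1 -108.6] mid [ 635.7 -107.2] yaw 2.0 len 79
board L [685.5 145.9 556.  136.4] mid [620.7 141.1] yaw 4.2 len 130
board R [ 698.3 -143.4  573.  -144.2] mid [ 635.7 -143.8] yaw 0.4 len 125
blue 458 
 [[419.  383.3]
 [465.1 378. ]
 [450.7 279.8]
 [404.9 285.8]] [434.9 331.7  36. ]
red 107 
 [[432.6 358.2]
 [443.3 356.8]
 [434.5 302.7]
 [423.8 304.2]] [433.6 330.5 166. ]
knob [504.  371.3 174.4] 1.34153716267469
posttop [584.2 386.9 176.8] 0.3445678019298485
pegroot [578.4 383.2 170.8] 4.47099497918817
grip topL [423.4 339.1 194.2] 30.4509112471515
foot c [574.4 349.9 -38.5] 21.305459917717393
foot [595.6 376.5 503.6 408.8] mid [549.6 392.6] yaw -19.3 len 98
```

```bash
cat >> h.py <<'E'
from scipy.spatial.transform import Rotation as Ro
import sys
def go(*wps,start=None):
    "each waypoint x,y,z,yaw -> delta in tool axes at start pose and rotation vector"
    s=monitor.get_state();R0=Ro.from_euler("xyz",s["orientation"],degrees=True);p0=s["tool_pos"]
    print("t %.1f tcp"%s["clock"],np.round(p0,1),np.round(s["orientation"],1),"w %.1f"%s["gripper_width"])
    for x,y,z,w in wps:
        R=Ro.from_euler("xyz",[180,0,w],degrees=True)
        print(R0.inv().apply(np.array([x,y,z])-p0).round(1).tolist(),(R0.inv()*R).as_rotvec().round(3).tolist())
E
python3 - <<'E'
from h import *
go((480,-300,230,1),(443,131,230,1))
T=lambda L:[((u+.5)/3.3-.5+140,(v+.5)/3.3-.5+130) for u,v in L]
print(onz("top",T([(66,240),(54,140),(45,128)]),170).round(1))
E
```

```text
t 0.1 tcp [ 234.4 -578.9  230.5] [-179.9    0.    22. ] w 85.3
[332.3, -166.3, 0.8] [-0.002, 0.0, 0.367]
[459.8, -579.7, 1.4] [-0.002, 0.0, 0.367]
[[504.1 372.1 170. ]
 [576.7 382.  170. ]
 [585.7 388.7 170. ]]
```

Call:
drive_tool(claw=[60, 60, 60, 60, 60, 60, 60, 60, 60, 60], delta_pos=[[332, -166, 0], [332, -166, 0], [332, -166, 0], [332, -166, 0], [332, -166, 0], [332, -166, 0], [332, -166, 0], [332, -166, 0], [332, -166, 0], [332, -166, 0]], turn=[[0, 0, 0.367], [0, 0, 0.367], [0, 0, 0.367], [0, 0, 0.367], [0, 0, 0.367], [0, 0, 0.367], [0, 0, 0.367], [0, 0, 0.367], [0, 0, 0.367], [0, 0, 0.367]])

```text
clock: 0.93
tool_pos: [486.0, -292.0, 231.2]
orientation: [-179.7, -0.2, 1.7]
ft_force: [1.1, 0.4, 0.7]
gripper_width: 51.6
grasp_force: 0.0
```

Call:
drive_tool(claw=[60, 60, 60, 60, 60, 60, 60, 60, 60, 60], delta_pos=[[-37, -400, 80], [-37, -400, 80], [-37, -400, 80], [-37, -400, 80], [-37, -400, 80], [-37, -400, 80], [-37, -400, 80], [-37, -400, 80], [-37, -400, 80], [-37, -400, 80]], turn=[[0, 0, 0], [0, 0, 0], [0, 0, 0], [0, 0, 0], [0, 0, 0], [0, 0, 0], [0, 0, 0], [0, 0, 0], [0, 0, 0], [0, 0, 0]])

```text
clock: 1.77
tool_pos: [434.9, 101.0, 150.8]
orientation: [-180.0, 0.0, 1.1]
ft_force: [1.3, 0.6, 0.7]
gripper_width: 51.1
grasp_force: 0.0
```

```bash
python3 - <<'E'
from h import *
go((443,131,80,1),(443,131,4,1))
E
```

```text
t 1.8 tcp [434.9 101.  150.8] [-180.     0.     1.1] w 51.1
[8.7, -29.8, 70.9] [-0.001, 0.0, 0.002]
[8.7, -29.8, 146.9] [-0.001, 0.0, 0.002]
```

Call:
drive_tool(claw=[60, 60, 60, 60, 60, 60], delta_pos=[[8, -30, 20], [8, -30, 50], [8, -30, 70], [8, -30, 90], [8, -30, 90], [8, -30, 90]], turn=[[0, 0, 0], [0, 0, 0], [0, 0, 0], [0, 0, 0], [0, 0, 0], [0, 0, 0]])

```text
clock: 2.27
tool_pos: [442.6, 128.3, 60.7]
orientation: [180.0, 0.2, 1.0]
ft_force: [-0.3, -0.7, 0.7]
gripper_width: 51.1
grasp_force: 0.0
```

```bash
python3 - <<'E'
from h import *
go((443,131,4,1))
im=viewer.get_image("top");s=viewer.get_image("side")
a=cv2.resize(im[180:290,210:380],None,fx=2.3,fy=2.3);b=cv2.resize(s[170:280,220:390],None,fx=2.3,fy=2.3)
cv2.imwrite("pics/b1.png",np.hstack([a,b]))
E
```

```text
t 2.3 tcp [442.6 128.3  60.7] [180.    0.2   1. ] w 51.1
[0.6, -2.8, 56.7] [0.001, 0.003, 0.001]
```

View pics/b1.png

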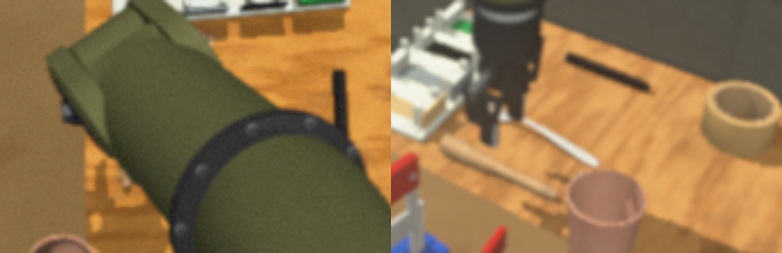

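The gripper hangs over the brush with nothing in the way.

Call:
drive_tool(claw=[60, 60, 60, 60, 60, 60], delta_pos=[[0, -3, 20], [0, -3, 40], [0, -3, 57], [0, -3, 57], [0, -3, 57], [0, -3, 57]], turn=[[0, 0, 0], [0, 0, 0], [0, 0, 0], [0, 0, 0], [0, 0, 0], [0, 0, 0]])

```text
clock: 2.87
tool_pos: [444.1, 131.7, 5.6]
orientation: [-180.0, -0.1, 1.0]
ft_force: [0.2, 0.8, -0.0]
gripper_width: 51.0
grasp_force: 0.0
```

Call:
drive_tool(claw=[10, 10, 10, 10, 10, 10, 10, 10, 10, 10], delta_pos=[[0, 0, 0], [0, 0, 0], [0, 0, 0], [0, 0, 0], [0, 0, 0], [0, 0, 0], [0, 0, 0], [0, 0, 0], [0, 0, 0], [0, 0, 0]], turn=[[0, 0, 0], [0, 0, 0], [0, 0, 0], [0, 0, 0], [0, 0, 0], [0, 0, 0], [0, 0, 0], [0, 0, 0], [0, 0, 0], [0, 0, 0]], grip_force=40)

```text
clock: 3.7
tool_pos: [443.9, 131.6, 5.3]
orientation: [-180.0, -0.1, 1.0]
ft_force: [-1.1, -0.2, 9.1]
gripper_width: 17.5
grasp_force: 38.8
```

Call:
drive_tool(claw=[0, 0, 0, 0, 0, 0], delta_pos=[[0, 0, -10], [0, 0, -40], [0, 0, -80], [0, 0, -100], [0, 0, -100], [0, 0, -100]], turn=[[0, 0, 0], [0, 0, 0], [0, 0, 0], [0, 0, 0], [0, 0, 0], [0, 0, 0]])

```text
clock: 4.2
tool_pos: [444.1, 131.6, 105.6]
orientation: [-180.0, -0.2, 1.0]
ft_force: [-0.5, -0.8, -1.2]
gripper_width: 17.2
grasp_force: 39.6
```

```bash
python3 - <<'E'
from h import *
go((622,105.5,105,2.8),(622,105.5,34,2.8))
im=viewer.get_image("side")
crop(im,140,130,390,300,3.1,"pics/b2.png")
E
```

```text
t 4.2 tcp [444.1 131.6 105.6] [-180.    -0.2    1. ] w 17.2
[177.4, 29.2, 1.2] [-0.001, -0.003, -0.032]
[177.2, 29.2, 72.2] [-0.001, -0.003, -0.032]
```

View pics/b2.png

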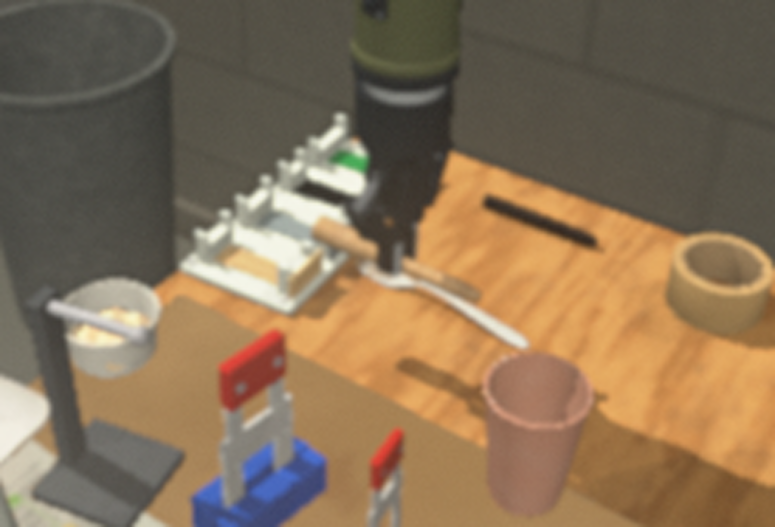

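The brush is held level, and the rack is clear ahead.

Call:
drive_tool(claw=[0, 0, 0, 0, 0, 0, 0, 0, 0, 0], delta_pos=[[30, 5, 0], [60, 10, 0], [100, 18, 0], [140, 24, 0], [165, 28, 0], [178, 29, 0], [178, 29, 0], [178, 29, 15], [178, 29, 30], [178, 29, 30]], turn=[[0, 0, -0.032], [0, 0, -0.032], [0, 0, -0.032], [0, 0, -0.032], [0, 0, -0.032], [0, 0, -0.032], [0, 0, -0.032], [0, 0, -0.032], [0, 0, -0.032], [0, 0, -0.032]])

```text
clock: 5.08
tool_pos: [618.3, 105.5, 70.2]
orientation: [179.9, 0.4, 2.9]
ft_force: [0.4, 1.1, -0.3]
gripper_width: 17.1
grasp_force: 39.6
```

```bash
python3 - <<'E'
from h import *
go((622,105.5,36,2.8))
s=viewer.get_image("side");t=viewer.get_image("top")
cv2.imwrite("pics/b3.png",np.hstack([cv2.resize(t[130:220,240:370],None,fx=3,fy=3),cv2.resize(s[150:250,180:290],None,fx=2.7*130*3/130/3,fy=2.7)]))
E
```

```text
t 5.1 tcp [618.3 105.5  70.2] [179.9   0.4   2.9] w 17.1
[4.0, 0.1, 34.1] [0.001, 0.008, 0.002]
```

View pics/b3.png

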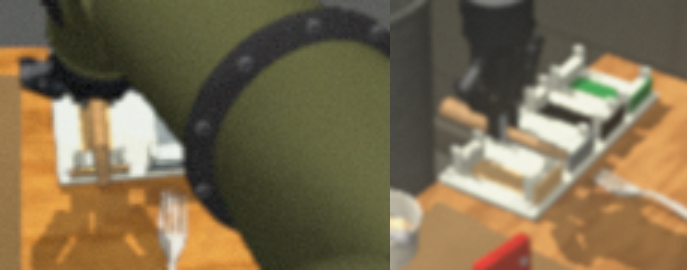

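The brush sits between the near prongs of the pale rest, so I'll lower it and release.

Call:
drive_tool(claw=[0, 0, 0, 0, 0, 0, 0], delta_pos=[[2, 0, 8], [2, 0, 16], [2, 0, 24], [2, 0, 30], [2, 0, 34], [2, 0, 34], [2, 0, 34]], turn=[[0, 0, 0], [0, 0, 0], [0, 0, 0], [0, 0, 0], [0, 0, 0], [0, 0, 0], [0, 0, 0]])

```text
clock: 5.77
tool_pos: [623.7, 105.8, 40.0]
orientation: [180.0, 0.0, 2.9]
ft_force: [-0.0, -0.3, 0.3]
gripper_width: 17.3
grasp_force: 39.6
```

Call:
drive_tool(claw=[45, 45, 45, 45, 45, 45, 45, 45], delta_pos=[[0, 0, 0], [0, 0, 0], [0, 0, 0], [0, 0, 0], [0, 0, 0], [0, 0, -30], [0, 0, -70], [0, 0, -100]], turn=[[0, 0, 0], [0, 0, 0], [0, 0, 0], [0, 0, 0], [0, 0, 0], [0, 0, 0], [0, 0, 0], [0, 0, 0]])

```text
clock: 6.43
tool_pos: [623.9, 106.1, 142.3]
orientation: [-180.0, -0.0, 2.9]
ft_force: [1.1, 0.4, 0.2]
gripper_width: 38.6
grasp_force: 0.0
```

```bash
python3 - <<'E'
from h import *
go((428.5,-125.5,135,0),(428.5,-125.5,70,0))
E
```

```text
t 6.4 tcp [623.9 106.1 142.3] [-180.    -0.     2.9] w 38.6
[-206.7, 221.5, 7.2] [-0.0, -0.0, 0.05]
[-206.7, 221.6, 72.2] [-0.0, -0.0, 0.05]
```

Call:
drive_tool(claw=[55, 55, 55, 55, 55, 55, 55, 55, 55, 55], delta_pos=[[-30, 30, 0], [-60, 60, 0], [-90, 90, 0], [-120, 120, 0], [-150, 150, 0], [-180, 185, 0], [-207, 221, 20], [-207, 221, 50], [-207, 221, 80], [-207, 221, 80]], turn=[[0, 0, 0.05], [0, 0, 0.05], [0, 0, 0.05], [0, 0, 0.05], [0, 0, 0.05], [0, 0, 0.05], [0, 0, 0.05], [0, 0, 0.05], [0, 0, 0.05], [0, 0, 0.05]])

```text
clock: 7.27
tool_pos: [424.9, -125.9, 57.0]
orientation: [-179.9, 0.4, -0.2]
ft_force: [-0.5, 0.6, 0.2]
gripper_width: 47.1
grasp_force: 0.0
```

```bash
python3 - <<'E'
from h import *
go((428.5,-125.5,4,0))
s=viewer.get_image("side");t=viewer.get_image("top")
cv2.imwrite("pics/m1.png",np.hstack([cv2.resize(t[130:280,240:400],None,fx=2.4,fy=2.4),cv2.resize(s[160:280,180:360],None,fx=2.222*1.0,fy=3)]))
E
```

```text
t 7.3 tcp [ 424.9 -125.9   57. ] [-179.9    0.4   -0.2] w 47.1
[3.9, -0.3, 52.9] [-0.001, 0.006, -0.003]
```

View pics/m1.png

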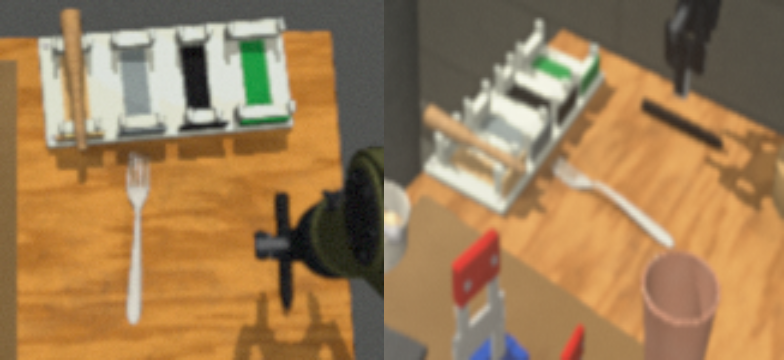

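The brush lies across both pale cradles. The gripper straddles the marker at about (285,245) in the picture.

Call:
drive_tool(claw=[55, 55, 55, 55, 55, 55], delta_pos=[[2, 0, 20], [2, 0, 40], [2, 0, 53], [2, 0, 53], [2, 0, 53], [2, 0, 53]], turn=[[0, 0, 0], [0, 0, 0], [0, 0, 0], [0, 0, 0], [0, 0, 0], [0, 0, 0]])

```text
clock: 7.87
tool_pos: [431.4, -124.9, 8.8]
orientation: [180.0, -0.1, 0.0]
ft_force: [0.2, 0.2, 0.0]
gripper_width: 46.9
grasp_force: 0.0
```

Call:
drive_tool(claw=[10, 10, 10, 10, 10, 10, 10, 10, 10, 10], delta_pos=[[0, 0, 0], [0, 0, 0], [0, 0, 0], [0, 0, 0], [0, 0, 0], [0, 0, 0], [0, 0, 0], [0, 0, 0], [0, 0, 0], [0, 0, 0]], turn=[[0, 0, 0], [0, 0, 0], [0, 0, 0], [0, 0, 0], [0, 0, 0], [0, 0, 0], [0, 0, 0], [0, 0, 0], [0, 0, 0], [0, 0, 0]], grip_force=40)

```text
clock: 8.7
tool_pos: [430.6, -125.4, 8.2]
orientation: [180.0, -0.1, -0.0]
ft_force: [-0.8, 0.9, 8.3]
gripper_width: 13.6
grasp_force: 39.2
```

Call:
drive_tool(claw=[0, 0, 0, 0, 0, 0], delta_pos=[[0, 0, -10], [0, 0, -40], [0, 0, -80], [0, 0, -100], [0, 0, -100], [0, 0, -100]], turn=[[0, 0, 0], [0, 0, 0], [0, 0, 0], [0, 0, 0], [0, 0, 0], [0, 0, 0]])

```text
clock: 9.2
tool_pos: [430.7, -125.6, 108.6]
orientation: [179.9, -0.2, -0.0]
ft_force: [-0.6, 0.2, -1.2]
gripper_width: 13.7
grasp_force: 38.7
```

```bash
python3 - <<'E'
from h import *
go((630.5,-36,105,2.8),(630.5,-36,36,2.8))
E
```

```text
t 9.2 tcp [ 430.7 -125.6  108.6] [179.9  -0.2  -0. ] w 13.7
[199.7, -89.8, 4.2] [0.001, -0.003, -0.05]
[199.5, -89.8, 73.2] [0.001, -0.003, -0.05]
```

Call:
drive_tool(claw=[0, 0, 0, 0, 0, 0, 0, 0, 0, 0], delta_pos=[[30, -14, 0], [60, -27, 0], [100, -45, 0], [140, -63, 0], [175, -79, 0], [197, -90, 0], [197, -90, 0], [197, -90, 10], [197, -90, 30], [197, -90, 30]], turn=[[0, 0, -0.05], [0, 0, -0.05], [0, 0, -0.05], [0, 0, -0.05], [0, 0, -0.05], [0, 0, -0.05], [0, 0, -0.05], [0, 0, -0.05], [0, 0, -0.05], [0, 0, -0.05]])

```text
clock: 10.03
tool_pos: [623.1, -36.3, 72.4]
orientation: [180.0, 0.5, 2.8]
ft_force: [-1.2, -0.2, -0.6]
gripper_width: 13.2
grasp_force: 38.7
```

```bash
python3 - <<'E'
from h import *
go((629,-36,40,2.8))
s=viewer.get_image("side");t=viewer.get_image("top")
cv2.imwrite("pics/m2.png",np.hstack([cv2.resize(t[130:230,240:370],None,fx=3,fy=3),cv2.resize(s[150:250,180:310],None,fx=3,fy=3)]))
E
```

```text
t 10.0 tcp [623.1 -36.3  72.4] [180.    0.5   2.8] w 13.2
[6.2, -0.0, 32.4] [0.0, 0.008, 0.0]
```

View pics/m2.png

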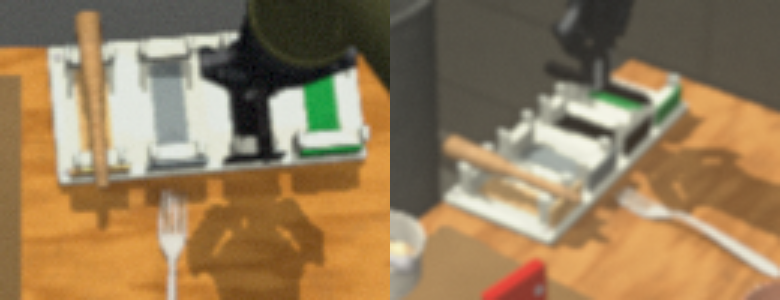

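The marker is still in the gripper above the black rest, so I'll lower it.

Call:
drive_tool(claw=[0, 0, 0, 0, 0, 0, 0], delta_pos=[[3, 0, 8], [3, 0, 16], [3, 0, 24], [3, 0, 32], [3, 0, 35], [3, 0, 35], [3, 0, 35]], turn=[[0, 0, 0], [0, 0, 0], [0, 0, 0], [0, 0, 0], [0, 0, 0], [0, 0, 0], [0, 0, 0]])

```text
clock: 10.72
tool_pos: [629.9, -35.0, 42.1]
orientation: [-180.0, 0.0, 2.9]
ft_force: [-0.2, -1.2, -0.1]
gripper_width: 13.4
grasp_force: 38.7
```

Call:
drive_tool(claw=[45, 45, 45, 45, 45, 45, 45, 45], delta_pos=[[0, 0, 0], [0, 0, 0], [0, 0, 0], [0, 0, 0], [0, 0, 0], [0, 0, -30], [0, 0, -70], [0, 0, -100]], turn=[[0, 0, 0], [0, 0, 0], [0, 0, 0], [0, 0, 0], [0, 0, 0], [0, 0, 0], [0, 0, 0], [0, 0, 0]])

```text
clock: 11.38
tool_pos: [630.2, -34.9, 144.3]
orientation: [-180.0, -0.0, 2.9]
ft_force: [1.0, 0.3, 0.1]
gripper_width: 38.5
grasp_force: 0.0
```

```bash
python3 - <<'E'
from h import *
go((450,-100,200,-4))
E
```

```text
t 11.4 tcp [630.2 -34.9 144.3] [-180.    -0.     2.9] w 38.5
[-183.2, 56.0, -55.8] [-0.0, -0.0, 0.12]
```

Call:
drive_tool(claw=[45, 45, 45, 45, 45, 45, 45, 45, 45], delta_pos=[[-30, 10, 0], [-60, 30, 0], [-90, 50, 0], [-120, 75, 0], [-150, 90, 0], [-183, 110, 0], [-183, 110, 0], [-183, 110, 0], [-183, 110, 0]], turn=[[0, 0, 0.12], [0, 0, 0.12], [0, 0, 0.12], [0, 0, 0.12], [0, 0, 0.12], [0, 0, 0.12], [0, 0, 0.12], [0, 0, 0.12], [0, 0, 0.12]])

```text
clock: 12.13
tool_pos: [453.4, -154.0, 142.7]
orientation: [-180.0, -0.1, -4.1]
ft_force: [-0.2, 0.1, 0.5]
gripper_width: 38.2
grasp_force: 0.0
```

```bash
python3 - <<'E'
from h import *
go((450,42,100,-4))
s=viewer.get_image("side");t=viewer.get_image("top");cv2.imwrite("pics/raw.png",t)
cv2.imwrite("pics/f1.png",np.hstack([cv2.resize(t[120:270,240:400],None,fx=2.4,fy=2.4),cv2.resize(s[140:260,180:330],None,fx=2.667,fy=3)]))
E
```

```text
t 12.1 tcp [ 453.4 -154.   142.7] [-1.8e+02 -1.0e-01 -4.1e+00] w 38.2
[-17.3, -195.3, 42.7] [-0.0, -0.001, -0.001]
```

View pics/f1.png

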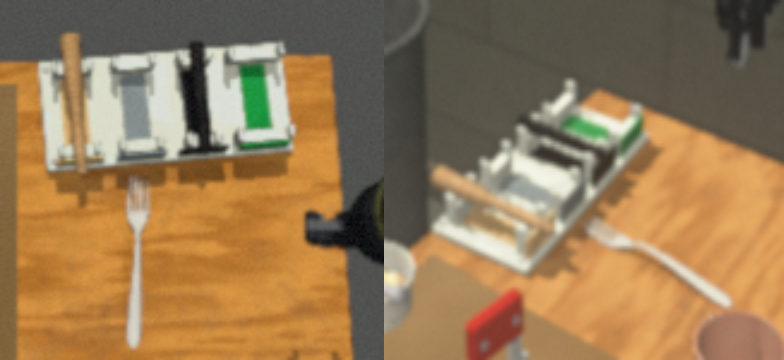

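The brush and marker are both seated, and the fork has not moved.

Call:
drive_tool(claw=[50, 50, 50, 50, 50, 50, 50, 50, 50, 50], delta_pos=[[-3, -40, 0], [-6, -80, 0], [-10, -120, 0], [-14, -160, 0], [-17, -195, 0], [-17, -195, 30], [-17, -195, 60], [-17, -195, 85], [-17, -195, 85], [-17, -195, 85]], turn=[[0, 0, 0], [0, 0, 0], [0, 0, 0], [0, 0, 0], [0, 0, 0], [0, 0, 0], [0, 0, 0], [0, 0, 0], [0, 0, 0], [0, 0, 0]])

```text
clock: 13.07
tool_pos: [449.1, 42.8, 56.6]
orientation: [180.0, 0.2, -3.9]
ft_force: [0.6, -0.1, 0.8]
gripper_width: 42.6
grasp_force: 0.0
```

Call:
drive_tool(claw=[50, 50], delta_pos=[[0, 0, 0], [0, 0, 0]], turn=[[0, 0, 0], [0, 0, 0]])

```text
clock: 13.23
tool_pos: [450.6, 42.1, 58.6]
orientation: [-180.0, -0.1, -4.0]
ft_force: [0.6, -0.3, 0.3]
gripper_width: 42.8
grasp_force: 0.0
```

Settled, so I'll descend to about z = 3.

Call:
drive_tool(claw=[50, 50, 50, 50, 50, 50, 50], delta_pos=[[0, 0, 20], [0, 0, 40], [0, 0, 50], [0, 0, 55], [0, 0, 55], [0, 0, 55], [0, 0, 55]], turn=[[0, 0, 0], [0, 0, 0], [0, 0, 0], [0, 0, 0], [0, 0, 0], [0, 0, 0], [0, 0, 0]])

```text
clock: 13.82
tool_pos: [450.2, 41.7, 3.3]
orientation: [-180.0, -0.1, -4.0]
ft_force: [0.1, 0.6, 0.9]
gripper_width: 42.2
grasp_force: 0.0
```

Call:
drive_tool(claw=[0, 0, 0, 0, 0, 0, 0, 0, 0, 0], delta_pos=[[0, 0, 0], [0, 0, 0], [0, 0, 0], [0, 0, 0], [0, 0, 0], [0, 0, 0], [0, 0, 0], [0, 0, 0], [0, 0, 0], [0, 0, 0]], turn=[[0, 0, 0], [0, 0, 0], [0, 0, 0], [0, 0, 0], [0, 0, 0], [0, 0, 0], [0, 0, 0], [0, 0, 0], [0, 0, 0], [0, 0, 0]], grip_force=40)

```text
clock: 14.65
tool_pos: [450.0, 41.7, 3.0]
orientation: [-180.0, -0.1, -4.0]
ft_force: [-1.7, -0.1, 7.5]
gripper_width: 18.8
grasp_force: 35.9
```

Call:
drive_tool(claw=[0, 0, 0, 0, 0, 0, 0], delta_pos=[[0, 0, -10], [0, 0, -40], [0, 0, -80], [0, 0, -100], [0, 0, -100], [0, 0, -100], [0, 0, -100]], turn=[[0, 0, 0], [0, 0, 0], [0, 0, 0], [0, 0, 0], [0, 0, 0], [0, 0, 0], [0, 0, 0]])

```text
clock: 15.23
tool_pos: [449.0, 41.4, 101.8]
orientation: [180.0, 0.0, -4.0]
ft_force: [0.4, -0.3, -0.3]
gripper_width: 18.9
grasp_force: 34.2
```

```bash
python3 - <<'E'
from h import *
go((626.5,35,103,2.8),(626.5,35,36,2.8))
s=viewer.get_image("side");t=viewer.get_image("top")
cv2.imwrite("pics/f2.png",np.hstack([cv2.resize(t[120:270,240:400],None,fx=2.4,fy=2.4),cv2.resize(s[140:260,180:330],None,fx=2.667,fy=3)]))
E
```

```text
t 15.2 tcp [449.   41.4 101.8] [180.   0.  -4.] w 18.9
[177.5, -6.1, -1.3] [0.0, 0.001, -0.119]
[177.5, -6.1, 65.7] [0.0, 0.001, -0.119]
```

View pics/f2.png

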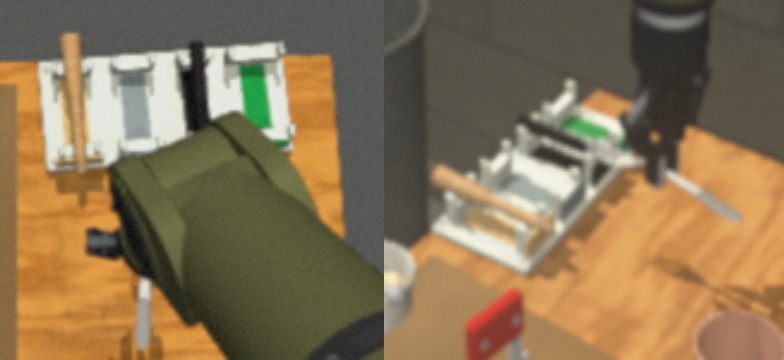

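The fork is held level.

Call:
drive_tool(claw=[0, 0, 0, 0, 0, 0, 0, 0, 0, 0], delta_pos=[[30, 0, 0], [60, -2, 0], [95, -3, 0], [130, -4, 0], [160, -5, 0], [178, -6, 0], [178, -6, 0], [178, -6, 15], [178, -6, 35], [178, -6, 35]], turn=[[0, 0, -0.119], [0, 0, -0.119], [0, 0, -0.119], [0, 0, -0.119], [0, 0, -0.119], [0, 0, -0.119], [0, 0, -0.119], [0, 0, -0.119], [0, 0, -0.119], [0, 0, -0.119]])

```text
clock: 16.17
tool_pos: [624.0, 35.0, 62.5]
orientation: [180.0, 0.5, 2.8]
ft_force: [-1.3, 0.0, -0.2]
gripper_width: 18.9
grasp_force: 34.1
```

Call:
drive_tool(claw=[0, 0], delta_pos=[[0, 0, 0], [0, 0, 0]], turn=[[0, 0, 0], [0, 0, 0]])

```text
clock: 16.33
tool_pos: [627.1, 35.4, 67.3]
orientation: [-180.0, 0.1, 2.8]
ft_force: [0.6, 0.2, -0.3]
gripper_width: 18.7
grasp_force: 34.2
```

Call:
drive_tool(claw=[0, 0, 0, 0, 0, 0, 0, 0], delta_pos=[[0, 0, 8], [0, 0, 16], [0, 0, 24], [0, 0, 29], [0, 0, 32], [0, 0, 34], [0, 0, 34], [0, 0, 34]], turn=[[0, 0, 0], [0, 0, 0], [0, 0, 0], [0, 0, 0], [0, 0, 0], [0, 0, 0], [0, 0, 0], [0, 0, 0]])

```text
clock: 17.0
tool_pos: [627.6, 35.2, 33.4]
orientation: [-180.0, -0.0, 2.8]
ft_force: [-0.7, 0.7, -0.5]
gripper_width: 18.5
grasp_force: 34.2
```

Call:
drive_tool(claw=[42, 42, 42, 42, 42, 42, 42, 42, 42], delta_pos=[[0, 0, 0], [0, 0, 0], [0, 0, 0], [0, 0, 0], [0, 0, 0], [0, 0, -30], [0, 0, -70], [0, 0, -110], [0, 0, -150]], turn=[[0, 0, 0], [0, 0, 0], [0, 0, 0], [0, 0, 0], [0, 0, 0], [0, 0, 0], [0, 0, 0], [0, 0, 0], [0, 0, 0]])

```text
clock: 17.75
tool_pos: [627.0, 35.2, 184.9]
orientation: [-180.0, 0.0, 2.8]
ft_force: [1.2, -0.7, 0.1]
gripper_width: 35.7
grasp_force: 0.0
```

```bash
python3 - <<'E'
from h import *
go((434.5,331.2,240,-98.5),(434.5,331.2,240,81.5))
s=monitor.get_state();print(s["joints"].round(0))
E
```

```text
t 17.8 tcp [627.   35.2 184.9] [-180.     0.     2.8] w 35.7
[-177.8, -305.1, -54.9] [0.0, 0.001, 1.768]
[-177.8, -305.1, -54.9] [-0.001, 0.0, -1.373]
[   7.   32.  -21.   89.   12.   61. -104.]
```

Call:
drive_tool(claw=[42, 42, 42, 42, 42, 42, 42, 42, 42, 42], delta_pos=[[0, 0, -30], [-10, -20, -55], [-40, -55, -55], [-60, -90, -55], [-80, -125, -55], [-100, -160, -55], [-120, -200, -55], [-140, -240, -55], [-160, -280, -55], [-178, -305, -55]], turn=[[0, 0, -0.12], [0, 0, -0.24], [0, 0, -0.36], [0, 0, -0.48], [0, 0, -0.6], [0, 0, -0.72], [0, 0, -0.84], [0, 0, -0.96], [0, 0, -1.08], [0, 0, -1.2]])

```text
clock: 18.58
tool_pos: [433.9, 333.0, 238.6]
orientation: [180.0, -0.1, 71.9]
ft_force: [1.3, 1.2, -0.3]
gripper_width: 35.8
grasp_force: 0.0
```

Call:
drive_tool(claw=[42, 42, 42, 42, 42, 42], delta_pos=[[0, 0, 0], [0, 0, 0], [0, 0, 0], [0, 0, 0], [0, 0, 0], [0, 0, 0]], turn=[[0, 0, -0.1], [0, 0, -0.17], [0, 0, -0.17], [0, 0, -0.17], [0, 0, -0.17], [0, 0, -0.17]])

```text
clock: 19.08
tool_pos: [435.2, 330.6, 238.3]
orientation: [180.0, 0.0, 81.1]
ft_force: [-0.0, -0.1, -0.1]
gripper_width: 35.8
grasp_force: 0.0
```

```bash
python3 - <<'E'
from h import *
go((434,331,150,81.5),(434,331,132,81.5))
print(monitor.get_state()["joints"].round(0))
s=viewer.get_image("side");t=viewer.get_image("top");cv2.imwrite("pics/raw2t.png",t);cv2.imwrite("pics/raw2s.png",s)
cv2.imwrite("pics/g1.png",np.hstack([cv2.resize(t[120:280,150:380],None,fx=1.7,fy=2.5),cv2.resize(s[150:310,140:310],None,fx=2.3,fy=2.5)]))
E
```

```text
t 19.1 tcp [435.2 330.6 238.3] [180.    0.   81.1] w 35.8
[0.2, -1.2, 88.3] [0.0, 0.0, -0.007]
[0.2, -1.3, 106.3] [0.0, 0.0, -0.007]
[-10.  26. -45.  97.  20.  65. -70.]
```

View pics/g1.png

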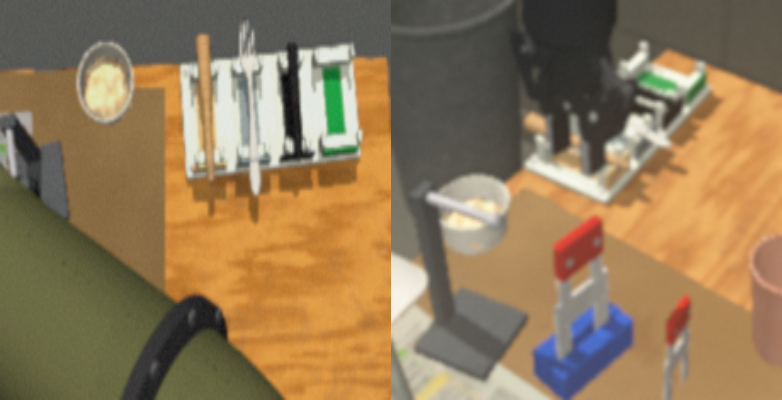

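All three tools are seated and the gripper is above the red grip, so I'll descend.

Call:
drive_tool(claw=[42, 42, 42, 42, 42, 42, 42, 42], delta_pos=[[0, -1, 20], [0, -1, 40], [0, -1, 60], [0, -1, 75], [0, -1, 90], [0, -1, 100], [0, -1, 107], [0, -1, 107]], turn=[[0, 0, 0], [0, 0, 0], [0, 0, 0], [0, 0, 0], [0, 0, 0], [0, 0, 0], [0, 0, 0], [0, 0, 0]])

```text
clock: 19.85
tool_pos: [433.6, 330.8, 130.2]
orientation: [-179.9, 0.1, 81.3]
ft_force: [0.2, 0.0, -0.1]
gripper_width: 35.6
grasp_force: 0.0
```

Call:
drive_tool(claw=[30, 22, 18, 15, 12, 8, 4, 0, 0, 0], delta_pos=[[0, 0, 0], [0, 0, 0], [0, 0, 0], [0, 0, 0], [0, 0, 0], [0, 0, 0], [0, 0, 0], [0, 0, 0], [0, 0, 0], [0, 0, 0]], turn=[[0, 0, 0], [0, 0, 0], [0, 0, 0], [0, 0, 0], [0, 0, 0], [0, 0, 0], [0, 0, 0], [0, 0, 0], [0, 0, 0], [0, 0, 0]], grip_force=60)

```text
clock: 20.68
tool_pos: [434.3, 331.7, 132.2]
orientation: [179.9, -0.1, 81.3]
ft_force: [0.4, -1.2, 6.2]
gripper_width: 12.3
grasp_force: 58.8
```

Call:
drive_tool(claw=[0, 0, 0, 0, 0, 0, 0, 0, 0], delta_pos=[[0, 0, -5], [0, 0, -10], [0, 0, -17], [0, 0, -25], [0, 0, -33], [0, 0, -41], [0, 0, -50], [0, 0, -58], [0, 0, -58]], turn=[[0, 0, 0], [0, 0, 0], [0, 0, 0], [0, 0, 0], [0, 0, 0], [0, 0, 0], [0, 0, 0], [0, 0, 0], [0, 0, 0]])

```text
clock: 21.43
tool_pos: [434.4, 332.1, 191.3]
orientation: [179.9, -0.1, 81.3]
ft_force: [-0.2, 0.2, -1.7]
gripper_width: 12.3
grasp_force: 58.4
```

```bash
python3 - <<'E'
from h import *
go((450,364,190,98.2),(466,366.5,190,98.2))
# peg in full-res side/top original: bright pixels along peg
t=cv2.imread("pics/top0.png");s=cv2.imread("pics/side0.png")
for n,im,(x0,y0,x1,y1) in(("top",t,(150,166,166,208)),("side",s,(150,222,195,245))):
    g=cv2.cvtColor(im,cv2.COLOR_BGR2HSV)[y0:y1,x0:x1]
    print(n);m=(g[...,2]>125)&(g[...,1]<60)
    for r in m: print("".join(".#"[int(v)] for v in r))
E
```

```text
t 21.4 tcp [434.4 332.1 191.3] [ 1.799e+02 -1.000e-01  8.130e+01] w 12.3
[33.9, 10.6, 1.4] [0.002, -0.002, -0.295]
[38.8, 26.1, 1.4] [0.002, -0.002, -0.295]
top
..........######
...........#####
............####
.............###
..............##
...............#
....###.........
#...###.........
##..###.........
########........
########........
########........
....####........
....####........
...######.......
#########.......
#########.......
####.####.......
####.####.......
####.####.......
#########.......
#####.####......
#####.####......
#####.####......
#####.####......
#####.####......
###########.....
###########.....
######.####.....
######.####.....
######.####.....
....##.####.....
.....#######....
.....##.####....
.....##.####....
.....########...
#############...
############....
###########.....
#######.........
#######.........
########........
side
.................#####################.......
...............########################......
.............##########################......
............############################.....
...........##############################....
......###################################....
.....####################################....
.....####################.....############...
......#################........###########...
........##################.....###..#####....
...........################....###....###....
............#################...##....###....
............#######################...##.....
............##......####################.....
............#..........#################.....
...........##...#.........#############......
...........###.##.....##.....#########.......
...........#######....###.##..########.......
............#######.#################........
............############################.....
............###########################......
.............##########################......
.............##########################......
```

```bash
python3 - <<'E'
from h import *
P=onz("top",[(155,172),(158.6,197),(160,203)],170);print(P.round(1))
d=P[0]-P[1];print(np.degrees(np.arctan2(d[1],d[0])))
tip=P[2];a=np.radians(8.5);u=np.array([np.cos(a),np.sin(a),0])
mid=tip+47*u;print("mid",mid)
print(pix("side",[tip,mid,mid+37*u]).round(1), pix("top",[tip,mid,mid+37*u]).round(1))
print(tri((159.6,201.5),(185.5,237.5)))
E
```

```text
[[577.  384.4 170. ]
 [516.9 374.7 170. ]
 [502.6 371.2 170. ]]
9.13691768803705
mid [549.13276282 378.15854057 170.        ]
[[186.2 238.4]
 [168.5 232. ]
 [155.2 227.1]] [[160.  203. ]
 [157.4 183.5]
 [155.4 168.4]]
(array([505.35581662, 371.37860987, 171.49298028]), np.float64(1.4661156965606907))
```

Call:
drive_tool(claw=[0, 0, 0, 0, 0, 0], delta_pos=[[12, 2, 1], [24, 4, 1], [34, 10, 1], [34, 10, 1], [34, 10, 1], [34, 10, 1]], turn=[[0, 0, -0.1], [0, 0, -0.2], [0, 0, -0.295], [0, 0, -0.295], [0, 0, -0.295], [0, 0, -0.295]])

```text
clock: 21.93
tool_pos: [448.5, 362.8, 188.0]
orientation: [-179.9, 0.0, 98.0]
ft_force: [0.8, -0.5, -0.9]
gripper_width: 12.0
grasp_force: 58.5
```

```bash
python3 - <<'E'
from h import *
go((530,376,190,98.2))
s=viewer.get_image("side");t=viewer.get_image("top");cv2.imwrite("pics/raw3t.png",t);cv2.imwrite("pics/raw3s.png",s)
cv2.imwrite("pics/g2.png",np.hstack([cv2.resize(t[150:270,140:240],None,fx=3.5,fy=3.5,interpolation=2),cv2.resize(s[200:290,140:250],None,fx=4,fy=4.6667,interpolation=2)]))
E
```

```text
t 21.9 tcp [448.5 362.8 188. ] [-179.9    0.    98. ] w 12.0
[1.7, 82.6, -2.1] [-0.001, 0.001, -0.003]
```

View pics/g2.png

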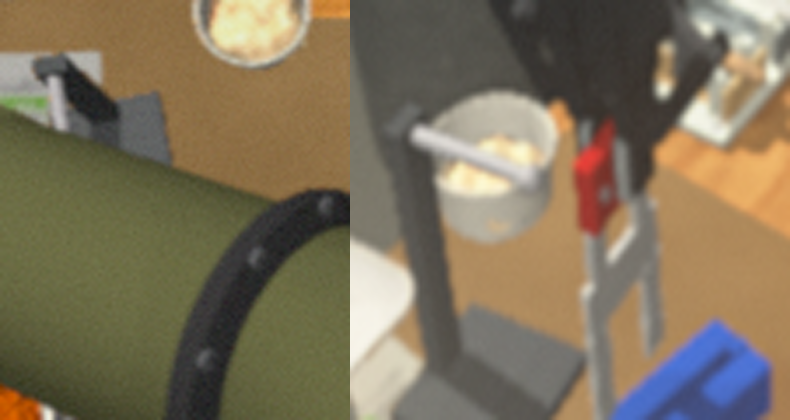

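The gauge is held upright, turned square to the peg and in front of its knob. I'll check the eye's pixel against the prediction.

```bash
python3 - <<'E'
from h import *
a=np.radians(98);w=np.array([np.cos(a),np.sin(a),0]);p=np.array([448.5,362.8,0])
C=lambda y,z:p+w*y+[0,0,z]
# eye corners and grip-bottom corners in crop coordinates (side part)
L=[C(-14,154),C(14,154),C(14,182),C(-28,182),C(28,182)]
print(((pix("side",L)-[140,200])*[4,4.6667]+[350,0]).round(0).tolist())
E
```

```text
[[638.0, 223.0], [609.0, 260.0], [606.0, 214.0], [648.0, 159.0], [591.0, 234.0]]
```

The prediction matches the picture, so I'll advance along the peg.

Call:
drive_tool(claw=[0, 0, 0, 0, 0, 0, 0, 0, 0, 0], delta_pos=[[0, 0, -2], [0, 6, -2], [0, 14, -2], [0, 22, -2], [0, 30, -2], [0, 38, -2], [0, 46, -2], [0, 54, -2], [0, 60, -2], [0, 60, -2]], turn=[[0, 0, 0], [0, 0, 0], [0, 0, 0], [0, 0, 0], [0, 0, 0], [0, 0, 0], [0, 0, 0], [0, 0, 0], [0, 0, 0], [0, 0, 0]])

```text
clock: 22.87
tool_pos: [509.8, 371.8, 189.9]
orientation: [180.0, -0.0, 98.1]
ft_force: [0.7, 0.3, -1.1]
gripper_width: 12.2
grasp_force: 58.5
```

Call:
drive_tool(claw=[0, 0, 0, 0, 0, 0], delta_pos=[[0, 8, 0], [0, 16, 0], [0, 24, 0], [0, 30, 0], [0, 30, 0], [0, 30, 0]], turn=[[0, 0, 0], [0, 0, 0], [0, 0, 0], [0, 0, 0], [0, 0, 0], [0, 0, 0]])

```text
clock: 23.37
tool_pos: [538.1, 376.2, 190.0]
orientation: [-180.0, -0.0, 98.2]
ft_force: [-1.4, 0.4, -0.7]
gripper_width: 12.5
grasp_force: 58.5
```

No contact force. I'll lower it until the eye bears on the peg.

Call:
drive_tool(claw=[0, 0, 0, 0, 0, 0], delta_pos=[[0, 0, 2], [0, 0, 4], [0, 0, 6], [0, 0, 7], [0, 0, 8], [0, 0, 8]], turn=[[0, 0, 0], [0, 0, 0], [0, 0, 0], [0, 0, 0], [0, 0, 0], [0, 0, 0]])

```text
clock: 23.87
tool_pos: [537.8, 376.1, 182.1]
orientation: [-180.0, 0.0, 98.2]
ft_force: [-0.8, 0.2, -0.6]
gripper_width: 12.1
grasp_force: 58.5
```

```bash
python3 - <<'E'
from h import *
s=monitor.get_state();print(s["ft_force"].round(1),s["wrist_torque"].round(2))
s=viewer.get_image("side");t=viewer.get_image("top")
cv2.imwrite("pics/g3.png",np.hstack([cv2.resize(t[140:260,140:260],None,fx=3,fy=4,interpolation=2),cv2.resize(s[190:290,130:230],None,fx=4.2,fy=4.8,interpolation=2)]))
E
```

```text
[-0.8  0.2 -0.6] [-0.06  0.01 -0.07]
```

Call:
drive_tool(claw=[0, 0, 0, 0], delta_pos=[[0, 0, 1], [0, 0, 2], [0, 0, 2], [0, 0, 2]], turn=[[0, 0, 0], [0, 0, 0], [0, 0, 0], [0, 0, 0]])

```text
clock: 24.3
tool_pos: [538.0, 376.4, 181.1]
orientation: [179.9, -0.0, 98.2]
ft_force: [-1.4, -1.8, 5.8]
gripper_width: 12.3
grasp_force: 59.6
```

Contact at the expected height, so I'll release and rise.

Call:
drive_tool(claw=[17, 19, 22, 26, 30, 35, 40, 40, 40, 40], delta_pos=[[0, 0, 0], [0, 0, 0], [0, 0, 0], [0, 0, 0], [0, 0, 0], [0, 0, 0], [0, 0, 0], [0, 0, 0], [0, 0, 0], [0, 0, 0]], turn=[[0, 0, 0], [0, 0, 0], [0, 0, 0], [0, 0, 0], [0, 0, 0], [0, 0, 0], [0, 0, 0], [0, 0, 0], [0, 0, 0], [0, 0, 0]])

```text
clock: 25.13
tool_pos: [537.9, 376.2, 180.3]
orientation: [-180.0, -0.0, 98.2]
ft_force: [-0.8, -0.3, -0.5]
gripper_width: 33.9
grasp_force: 0.0
```

Call:
drive_tool(claw=[40, 40, 40, 40, 40, 40, 40, 40], delta_pos=[[0, 0, -8], [0, 0, -16], [0, 0, -30], [0, 0, -50], [0, 0, -75], [0, 0, -90], [0, 0, -90], [0, 0, -90]], turn=[[0, 0, 0], [0, 0, 0], [0, 0, 0], [0, 0, 0], [0, 0, 0], [0, 0, 0], [0, 0, 0], [0, 0, 0]])

```text
clock: 25.8
tool_pos: [538.1, 376.8, 272.0]
orientation: [179.9, -0.1, 98.2]
ft_force: [0.8, -0.8, -0.2]
gripper_width: 34.2
grasp_force: 0.0
```

Call:
drive_tool(claw=[40, 40, 40, 40, 40, 40, 40, 40, 40, 40], delta_pos=[[-30, 0, 0], [-60, 0, 0], [-90, 0, 0], [-120, 0, 0], [-150, 0, 0], [-180, 0, 0], [-210, 0, 0], [-240, 0, 0], [-240, 0, 0], [-240, 0, 0]], turn=[[0, 0, 0], [0, 0, 0], [0, 0, 0], [0, 0, 0], [0, 0, 0], [0, 0, 0], [0, 0, 0], [0, 0, 0], [0, 0, 0], [0, 0, 0]])

```text
clock: 26.63
tool_pos: [572.4, 135.9, 269.3]
orientation: [-179.9, 0.1, 97.9]
ft_force: [0.0, 0.1, -0.9]
gripper_width: 33.8
grasp_force: 0.0
```

```bash
python3 - <<'E'
from h import *
s=viewer.get_image("side");t=viewer.get_image("top")
cv2.imwrite("pics/end.png",np.hstack([cv2.resize(t[125:285,140:370],None,fx=1.6,fy=3,interpolation=2),cv2.resize(s[150:310,130:310],None,fx=2.3,fy=3,interpolation=2)]))
E
```

```text
(no output)
```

View pics/end.png

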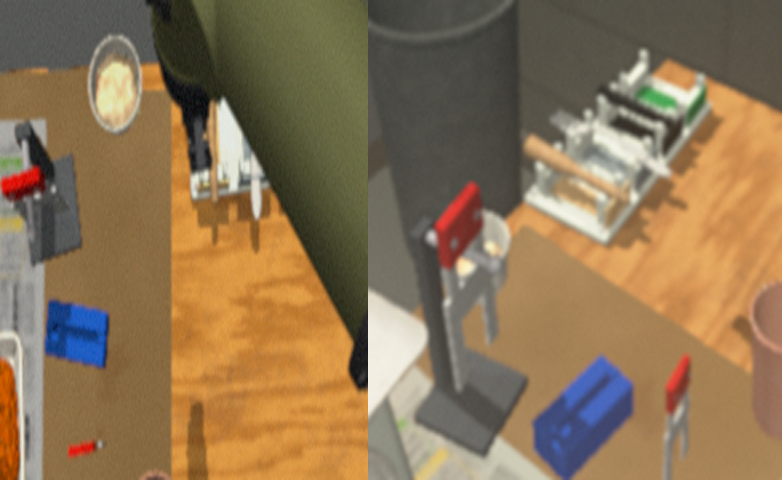

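The gauge hangs on the peg, red grip at (460,225), with the knob showing through its eye. The brush, fork and marker lie in their rests, and the tub and decoy gauge are undisturbed.

```bash
python3 -c "
from rig import sign_off
print(sign_off())"
```

```text
the job is handed in; nothing more can be done
None
```

The brush, marker and fork are on their own rests, the gauge hangs by its eye on the peg, nothing is held, and the job is handed in (no opener was on the table).

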